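# Bring the pear round to the green tray

### The arm

A 6-joint arm with a two-finger parallel gripper is mounted at the origin on the work surface. World frame = base frame: x ahead of the robot, y to its left, z up, the work surface at z = 0. Lengths are in m, angles in rad, forces in N, time in s.
With the tool pointing down it reaches from about 0.35 to 0.95 m from the base axis. Payload 17.4 kg.
Tool frame: the origin (TCP) lies between the finger pads; the fingertips stand ctrl.tips_ahead ahead of it and the grasp point (between the pads) lies 8 mm behind it (ctrl.tips_ahead is the distance from the TCP to the fingertips, in m); z points along the fingers, y is the direction in which the jaws open and shut (so a half turn about z gives the same grasp; the last joint's range is limited). The gripper opens to 93 mm and grips with 3 to 60 N. Pads are 15 mm wide; open, the fingers measure 128 mm over their backs; the gripper's body (75 mm by 188 mm) begins 65 mm behind the grasp point.
Start: joints at [1.178, 0.116, 1.442, -0, 1.584, -0.038], TCP at [0.235, 0.633, 0.202] pointing down, gripper open.
Joint ranges: [-2.83, 2.83], [-0.83, 2.19], [0.07, 2.5], [-1.14, 4.28], [0.01, 3], [-2.97, 2.97]. Speed limits (rad/s): [1.89, 1.89, 2.22, 3.14, 3.14, 3.14].

### API

Orientations are given as a unit quaternion [x, y, z, w].
In Python, from station import ctrl gives the robot as it stands.
- The arm moves only by the tool play_rows, never from a script. Its argument "increments" is a list of rows, each a list of 3 entries, a list of its own where there are three numbers: the opening in per cent of the stroke, from 0 (shut) to 100 (fully open), then the shift along the tool's x, y, z in cm, then the turn, a rotation vector about the tool's x, y, z in degrees. In form: [[claw, [dx, dy, dz], [ax, ay, az]], ...]. A call has 1 to 20 rows; each row shifts and turns the commanded pose from where the row before left it, along the tool's axes as they then stand; what a row does not reach is not made up. A row lasts 1/12 s, in which the tool goes at most 41.7 mm and 7.16 degrees, less where a joint would pass 70% of its speed; a pose out of reach is approached as far as the arm can. A call is refused whole if a number of a shift passes 4.17 or a number of a turn 7.16, either way. A call with a gripper value outside its range is refused whole. The fingers move at their own pace and stop on an object; "force" is the grip in N (left out, the last holds). Time passes only in rows, so rows that do not move let the fingers close. It gives the time, the measured TCP pose, the force and the opening at its end, in the units of the state.
- ctrl.observe(): the state, without advancing time (a new reading comes with each control period).
- ctrl.get_image(name): name is "scene" or "top" or "wrist"; returns the picture (400x640x3 uint8, red, green, blue); there is no depth.
- ctrl.calibration(name): a dict with "camera_matrix" (3x3 intrinsics, pixels), "k1" (the pictures are not rectified: a ray, as slopes to the right and down, at radius r is drawn at 1 + k1 r^2 times it, then the intrinsics apply), "eye" and "attitude" of the camera in the world. Camera axes: x right, y down, z forward; pixel columns grow to the right and rows downward; lengths in m; the calibration is good to about 2 mm. A picture is of the moment at which its call begins: read the wrist's pose just before it. calibration takes no time and is no camera call; for the wrist camera it gives the pose at the moment of the call.
- ctrl.hand_in(): hands the job in, once; it reports no verdict.
The state is a dict: "time": time; "joint_pos": joint angles; "dq": joint speeds; "tau": joint torques, N m; "tool_pos": TCP position; "tool_rot": TCP orientation; "wrist_force": force on the tool from outside, world axes, zero at the start; "torque": the same for the moment, N m; "finger_gap": finger opening in m.
Only numpy, scipy, OpenCV 4.12 (cv2) and the standard library are available. Lean on these libraries where they do the work, as an engineer would, in place of code of your own. Each camera call takes 0.05 s, during which the arm holds its last target. There are 200 camera calls.

### The job

Push on the arms of the packing turntable with a finger to turn it until the pear, and the yellow-tipped arm beside it, point straight at the middle of the green tray, then let go and leave it standing still there. Do not touch or lift the pear: it must stay in its seat on the turntable all the way. Do not disturb the tape roll, the tin or the spare pear standing around.

Things in the scene. Friction and masses are not known exactly. Their poses are not given: they have to be found in the camera images.
- axis (a point): point on the vertical turning axis of the packing turntable, on the top face of its white disc, 30 mm above the work surface. The disc is 200 mm across. Four flat aluminium arms stick out from it, 90 degrees apart: each is a blade standing on edge, 12 mm thick, from 30 to 62 mm above the work surface, reaching from 92 mm to 160 mm from the axis, with nothing but air beneath and between them outside the disc. Three arms have black tips, one a yellow tip.
- rotor (a joint): how far the turntable has been turned since the start (rad), growing counter-clockwise seen from above; 0 at the start whichever way the arms point then, free to turn from -6.2 to 6.2. It turns with light friction (about 1 N at an arm) and stays where it is left, without coasting noticeably.
- turntable_base: fixed round foot of the turntable, 170 mm across and 12 mm thick, origin at its centre on the work surface, z up. The three trays stand around it with their centres 225 mm from the axis, one on its +x side, one on +y, one on -y; none on -x. At the start the yellow arm points roughly (within 45 degrees) to -x of this body.
- yellow_arm_end (a point): outer end of the yellow-tipped arm, half-way up (46 mm above the work surface), 160 mm from the axis. The pear sits on the line from the axis to this point.
- seat (a point): floor of the pear's seat on the disc, 55 mm from the axis towards the yellow arm: a grey ring, 66 mm inside diameter and 10 mm high.
- pear_centre (a point): centre, half-way up, of the green pear in a white foam net that stands upright in the seat: 70 mm in diameter (74 mm over the net), 68 mm tall and a stalk, its top 98 mm (stalk 106 mm) above the work surface, about 0.22 kg. Loose.
- green_tray_centre (a point): centre of the underside of the green tray: open, fixed to the work surface, 95 mm square, 35 mm high, walls 4 mm.
- red_tray_centre (a point): the same for the red tray, of the same size; not the target.
- blue_tray_centre (a point): the same for the blue tray, of the same size; not the target.
- tape_centre (a point): centre, half-way up, of a loose roll of amber tape lying flat, 76 mm across, 30 mm high; leave alone.
- tin_centre (a point): centre, half-way up, of a loose white tin with a red lid, 57 mm across, 67 mm high; leave alone.
- spare_centre (a point): centre, half-way up, of a loose yellowish pear without net standing on the work surface, 70 mm in diameter, 68 mm tall; leave alone.
Not all that is in view belongs to the job. Leave any blue look-alike of the part that bears pear_centre alone.

How it is judged:
At the end, for the whole second after the job is handed in: The yellow arm points at the middle of the green tray to within about 10 degrees (its end within 73 mm of the tray's centre, 65 mm when dead straight), the turntable is at rest, and the pear still stands upright in its seat (within 12 mm of the seat's centre) (horizontal distance between yellow_arm_end and green_tray_centre below 0.073 m and velocity of joint rotor between -0.05 and 0.05 rad/s and distance between pear_centre and seat below 0.042 m and horizontal distance between pear_centre and seat below 0.012 m and angle between pear_centre's own z axis and vertical below 0.3 rad); the robot touches nothing.
It fails at once if the pear is touched by the robot (contact force between any of the fingers, the arm and pear above 0.5 N).
It fails at once if the pear leaves its seat, is lifted or topples (distance between pear_centre and seat above 0.05 m or angle between pear_centre's own z axis and vertical above 0.5 rad).
It fails at once if the tape roll, the tin or the spare pear is moved by more than 20 mm (distance of any of tape_centre, tin_centre, spare_centre from where it was at the start of the episode above 0.02 m).
It also fails if it takes over 58 s, if anything falls off the work surface, if the arm or the gripper's body presses on something with over 40 N, if the wrist force passes 120 N, or if a joint passes its speed limit or range.

## Working session

There is one attempt and no reset: what is moved stays moved. The work goes in short steps, Python scripts to look and compute and a tool call to move; the robot and the scene stay as the last step left them, time stands still between calls to the robot, and variables do not carry over. Pictures are saved under pics/ and viewed, about 8 in all and at most 12, crops included, and the job is handed in when it is done.

Besides the shell and the picture viewer there is one more tool, called after ">>>" in YAML: its name, and indented under it one key for each argument. play_rows: Moves the arm, as the interface text tells. Its arguments: {"type":"object","properties":{"increments":{"type":"array","items":{"type":"array"}},"force":{"type":"number"}},"required":["increments"]}

```bash
mkdir -p pics; cat > h.py <<'E'
import numpy as np, cv2
from station import ctrl
from scipy.spatial.transform import Rotation as R
def cam(n):
    c=ctrl.calibration(n); A=np.array(c["attitude"],float)
    if A.shape!=(3,3): A=R.from_quat(A.ravel()).as_matrix()
    return np.array(c["camera_matrix"]),c["k1"],np.array(c["eye"]),A
def pix2plane(n,uv,z):
    K,k1,e,A=cam(n); d=np.linalg.solve(K,np.array([uv[0],uv[1],1.]))[:2]
    s=d.copy()
    for _ in range(20): s=d/(1+k1*(s@s))
    r=A@np.array([s[0],s[1],1]); return e+r*(z-e[2])/r[2]
def proj(n,p):
    K,k1,e,A=cam(n); q=A.T@(np.array(p)-e); s=q[:2]/q[2]; s=s*(1+k1*(s@s)); return (K@np.array([s[0],s[1],1]))[:2]
def save(n,f):
    im=ctrl.get_image(n); cv2.imwrite(f,im[:,:,::-1]); return im
E
python3 - <<'E'
from h import *
for n in ("top","scene"):
    save(n,f"pics/{n}0.png"); c=ctrl.calibration(n); print(n,c)
print(ctrl.observe(),ctrl.tips_ahead)
E
```

```text
top {'camera_matrix': array([[440.86906315,   0.        , 319.3327113 ],
       [  0.        , 440.86906315, 199.17979172],
       [  0.        ,   0.        ,   1.        ]]), 'k1': -0.08562028303157912, 'eye': array([0.37939481, 0.01933303, 1.06601055]), 'attitude': array([ 0.70891715, -0.69851029,  0.06302662, -0.07448149])}
scene {'camera_matrix': array([[385.8890829 ,   0.        , 319.89431836],
       [  0.        , 385.8890829 , 196.15549817],
       [  0.        ,   0.        ,   1.        ]]), 'k1': 0.027360778164317555, 'eye': array([1.18888533, 0.15925163, 0.62590318]), 'attitude': array([ 0.57617576,  0.7085839 , -0.31647136, -0.25646877])}
{'time': 0.1, 'joint_pos': array([ 1.17818138e+00,  1.16453097e-01,  1.44218958e+00, -1.81438623e-05,
        1.58397282e+00, -3.77988863e-02]), 'dq': array([-8.14769467e-04, -5.90044327e-04, -1.65525448e-03,  2.29879858e-06,
        5.79866680e-04, -1.17095148e-03]), 'tau': array([ 1.40093241e-03, -7.22897172e+01, -6.23867011e+01,  7.82044977e-02,
        2.26644723e-02, -3.71080660e-05]), 'tool_pos': array([0.23444791, 0.63277515, 0.20107435]), 'tool_rot': array([ 1.76478973e-01,  9.84304277e-01, -5.01562597e-04, -1.00352178e-04]), 'wrist_force': array([ 0.17986424, -0.94730286,  0.72056342]), 'torque': array([-0.00269992,  0.00870805, -0.03204809]), 'finger_gap': 0.09315768422141923} 0.011
```

View pics/top0.png

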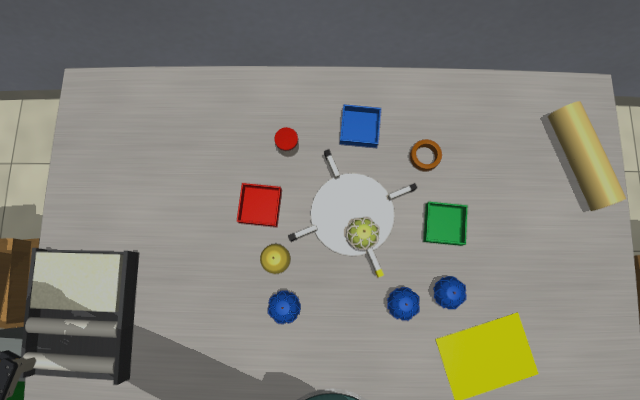

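View pics/scene0.png

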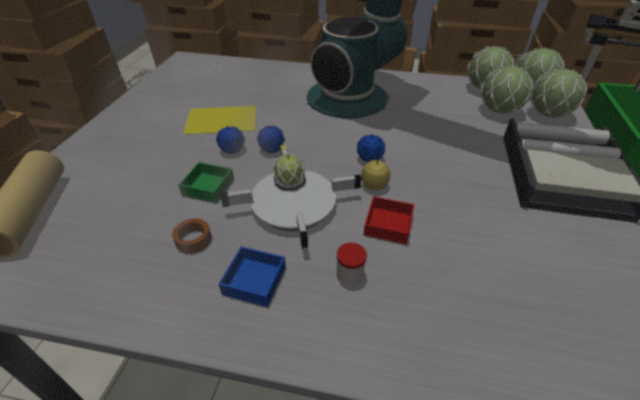

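```bash
cat > meas.py <<'E'
from h import *
def blob(im,lo,hi,box=None):
    h=cv2.cvtColor(im,cv2.COLOR_RGB2HSV); m=cv2.inRange(h,lo,hi)
    if box: k=np.zeros_like(m); k[box[1]:box[3],box[0]:box[2]]=1; m*=k
    n,l,s,c=cv2.connectedComponentsWithStats(m); i=1+np.argmax(s[1:,4]); return c[i],s[i]
E
python3 - <<'E'
from meas import *
im=cv2.imread("pics/top0.png")[:,:,::-1].copy()
hsv=cv2.cvtColor(im,cv2.COLOR_RGB2HSV)
P=lambda uv,z:np.round(pix2plane("top",uv,z),4)
m=cv2.inRange(hsv,(0,0,170),(180,40,255)); m[:165]=0;m[265:]=0;m[:,:305]=0;m[:,400:]=0
ct=max(cv2.findContours(m,0,1)[0],key=cv2.contourArea)
print("disc",cv2.minEnclosingCircle(ct),cv2.boundingRect(ct))
y=blob(im,(20,150,120),(35,255,255),(365,255,395,290));print("ytip",y,P(y[0],.062))
for n,lo,hi,b in (("green",(50,120,40),(80,255,255),(415,190,480,255)),("blue",(105,120,60),(125,255,255),(330,95,390,155)),("redtray",(0,150,60),(8,255,255),(230,175,290,235)),("tin",(0,150,60),(8,255,255),(265,120,305,160)),("tape",(5,120,60),(20,255,255),(405,130,450,180)),("spare",(18,120,60),(35,255,255),(255,240,295,280))):
    c,s=blob(im,lo,hi,b); bc=(s[0]+s[2]/2-.5,s[1]+s[3]/2-.5); print(n,c,bc,s,P(bc,{"tin":.067,"tape":.03,"spare":.034}.get(n,.035)))
for n,uv in (("k1",(328,153)),("k2",(414,187)),("k3",(292,237)),("bl1",(404,304)),("bl2",(284,307)),("bl3",(450,293))): print(n,P(uv,.05))
E
```

```text
disc ((352.7029724121094, 221.66831970214844), 48.80908203125) (305, 173, 89, 92)
ytip (array([379.3030303 , 272.87878788]), array([376, 270,   7,   7,  33], dtype=int32)) [ 0.41   -0.1005  0.062 ]
green [445.3145933  223.22488038] (np.float64(445.0), np.float64(223.0)) [ 424  202   43   43 1672] [ 0.5292 -0.2605  0.035 ]
blue [359.93222591 125.60265781] (np.float64(360.0), np.float64(126.0)) [ 340  105   41   43 1505] [ 0.7682 -0.0596  0.035 ]
redtray [258.65853659 204.36835522] (np.float64(258.5), np.float64(204.5)) [ 237  183   44   44 1599] [0.5678 0.1828 0.035 ]
tin [285.85472155 138.49152542] (np.float64(286.0), np.float64(138.0)) [275 127  23  23 413] [0.7239 0.1191 0.067 ]
tape [425.70989011 154.29450549] (np.float64(425.5), np.float64(154.5)) [410 139  32  32 455] [ 0.6987 -0.2205  0.03  ]
spare [274.70957614 258.37362637] (np.float64(275.0), np.float64(258.5)) [261 244  29  30 637] [0.4404 0.139  0.034 ]
k1 [0.693  0.0185 0.05  ]
k2 [ 0.612  -0.1858  0.05  ]
k3 [0.4897 0.0993 0.05  ]
bl1 [ 0.3413 -0.1573  0.05  ]
bl2 [0.3308 0.1132 0.05  ]
bl3 [ 0.3666 -0.2627  0.05  ]
```

>>> play_rows:
  increments:
    - [0, [-1.2, -1.25, 0], [0, 0, 0]]
    - [0, [-2.3, -2.5, 0], [0, 0, 0]]
    - [0, [-2.3, -2.5, 0], [0, 0, 0]]
    - [0, [-2.3, -2.5, 0], [0, 0, 0]]
    - [0, [-2.3, -2.5, 0], [0, 0, 0]]
    - [0, [-2.3, -2.5, 0], [0, 0, 0]]
    - [0, [-2.3, -2.5, 0], [0, 0, 0]]
    - [0, [-2.3, -2.5, 0], [0, 0, 0]]
    - [0, [-2.3, -2.5, 0], [0, 0, 0]]
    - [0, [-2.3, -2.5, 0], [0, 0, 0]]
    - [0, [-2.3, -2.5, 0], [0, 0, 0]]
    - [0, [-2.3, -2.5, 0], [0, 0, 0]]
    - [0, [-2.3, -2.5, 0], [0, 0, 0]]
    - [0, [-2.3, -2.5, 0], [0, 0, 0]]
    - [0, [-2.3, -2.5, 0], [0, 0, 0]]
    - [0, [-2.3, -2.5, 0], [0, 0, 0]]
    - [0, [-2.3, -2.5, 0], [0, 0, 0]]
    - [0, [-2.3, -2.5, 0], [0, 0, 0]]
    - [0, [-1.2, -1.25, 0], [0, 0, 0]]
    - [0, [0, 0, 0], [0, 0, 0]]

```text
time: 1.77
tool_pos: [0.468, 0.064, 0.2013]
tool_rot: [0.178, 0.984, -0.0, -0.0]
wrist_force: [0.5, 0.8, -0.5]
finger_gap: 0.0006
```

>>> play_rows:
  increments:
    - [0, [-1.1, -1.25, 0], [0, 0, 0]]
    - [0, [-2.2, -2.45, 0], [0, 0, 0]]
    - [0, [-2.2, -2.45, 0], [0, 0, 0]]
    - [0, [-2.2, -2.45, 0], [0, 0, 0]]
    - [0, [-2.2, -2.45, 0], [0, 0, 0]]
    - [0, [-2.2, -2.45, 0], [0, 0, 0]]
    - [0, [-2.2, -2.45, 0], [0, 0, 0]]
    - [0, [-2.2, -2.45, 0], [0, 0, 0]]
    - [0, [-1.1, -1.3, 0], [0, 0, 0]]
    - [0, [0, 0, 0], [0, 0, 0]]
    - [0, [0, 0, 1.5], [0, 0, 0]]
    - [0, [0, 0, 1.5], [0, 0, 0]]
    - [0, [0, 0, 1.5], [0, 0, 0]]
    - [0, [0, 0, 1.5], [0, 0, 0]]
    - [0, [0, 0, 1.0], [0, 0, 0]]
    - [0, [0, 0, 0], [0, 0, 0]]

```text
time: 3.1
tool_pos: [0.5628, -0.1782, 0.1285]
tool_rot: [0.176, 0.984, 0.0, -0.002]
wrist_force: [-0.4, 0.4, -0.1]
finger_gap: 0.0006
```

```bash
python3 - <<'E'
from h import *
a=save("top","pics/t1.png"); b=save("wrist","pics/w1.png")
cv2.imwrite("pics/c1.png",np.vstack([cv2.resize(a[90:320,200:500],(540,414)),cv2.resize(b,(540,186*2-190))])[:,:,::-1])
o=ctrl.observe()
print(o["tool_pos"],o["tool_rot"], proj("top",o["tool_pos"]))
E
```

```text
[ 0.5638111  -0.17877438  0.13153005] [ 1.76318648e-01  9.84333107e-01  4.35018494e-05 -2.60127241e-04] [418.68606877 200.40297371]
```

View pics/t1.png

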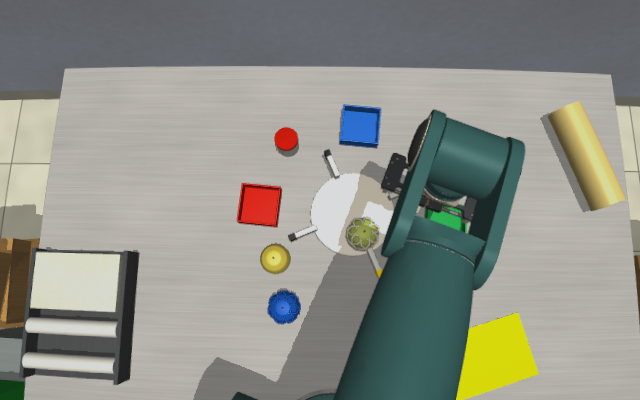

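View pics/w1.png

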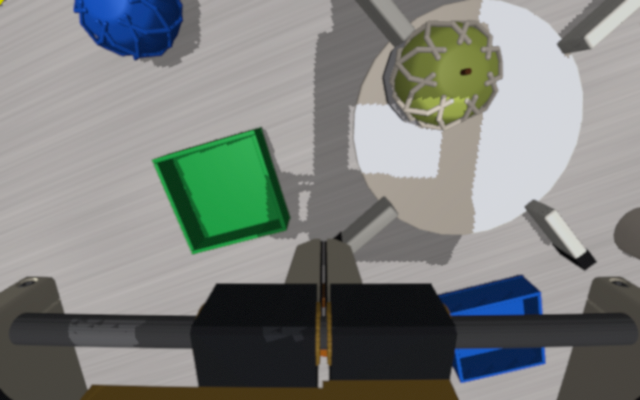

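```bash
python3 - <<'E'
from h import *
for n,uv,z in (("bladeout",(345,243),.062),("bladein",(392,199),.062),("bladein_r",(397,206),.062),("disc",(470,118),.03),("green",(222,190),.02),("yarm_in",(408,38),.062),("k1",(575,235),.062)): print(n,pix2plane("wrist",uv,z).round(4))
o=ctrl.observe()["tool_pos"]; print(proj("wrist",o+[0,0,-.011]),proj("wrist",[o[0],o[1],.05]))
E
```

```text
bladeout [ 0.6022 -0.1756  0.062 ]
bladein [ 0.5786 -0.1268  0.062 ]
bladein_r [ 0.5858 -0.1247  0.062 ]
disc [ 0.5439 -0.0394  0.03  ]
green [ 0.5297 -0.2703  0.02  ]
yarm_in [ 0.4676 -0.0811  0.062 ]
k1 [0.6648 0.0127 0.062 ]
[326.59666827 231.76039595] [325.75311417 199.56599783]
```

>>> play_rows:
  increments:
    - [0, [0.55, -0.55, 0], [0, 0, 0]]
    - [0, [0, 0, 1.4], [0, 0, 0]]
    - [0, [0, 0, 1.5], [0, 0, 0]]
    - [0, [0, 0, 1.5], [0, 0, 0]]
    - [0, [0, 0, 1.5], [0, 0, 0]]
    - [0, [0, 0, 1.2], [0, 0, 0]]
    - [0, [0, 0, 0.6], [0, 0, 0]]
    - [0, [0, 0, 0], [0, 0, 0]]
    - [0, [0, 0, 0], [0, 0, 0]]

```text
time: 3.95
tool_pos: [0.5569, -0.1824, 0.055]
tool_rot: [0.177, 0.984, -0.0, 0.0]
wrist_force: [-0.0, -1.2, -0.1]
finger_gap: 0.0002
```

```bash
python3 - <<'E'
from h import *
o=ctrl.observe();p=o["tool_pos"];print(p,o["wrist_force"])
ax=np.array([.548,-.040]); Rm=R.from_quat(o["tool_rot"]).as_matrix()
d=p[:2]-ax; a0=np.degrees(np.arctan2(d[1],d[0]));r0=np.hypot(*d);print(a0,r0)
q=p[:2]
N=24
for a in np.linspace(a0,-18,N+1)[1:]:
    f=(a-a0)/(-18-a0); r=r0+(.140-r0)*min(1,f*3)
    t=ax+r*np.array([np.cos(np.radians(a)),np.sin(np.radians(a))]); print(round(a,1),t.round(3),(100*Rm.T@np.r_[t-q,0]).round(2)); q=t
E
```

```text
[ 0.55694263 -0.18241206  0.0550133 ] [-0.04585444 -1.17949994 -0.08659722]
-86.40688225340278 0.1426925581153699
-83.6 [ 0.564 -0.181] [-0.63  0.33  0.  ]
-80.7 [ 0.571 -0.18 ] [-0.61  0.36  0.  ]
-77.9 [ 0.578 -0.179] [-0.59  0.39  0.  ]
-75.0 [ 0.585 -0.177] [-0.57  0.42  0.  ]
-72.2 [ 0.591 -0.174] [-0.54  0.45  0.  ]
-69.3 [ 0.598 -0.172] [-0.52  0.47  0.  ]
-66.5 [ 0.604 -0.169] [-0.49  0.5   0.  ]
-63.6 [ 0.61  -0.165] [-0.47  0.52  0.  ]
-60.8 [ 0.616 -0.162] [-0.46  0.52  0.  ]
-57.9 [ 0.622 -0.159] [-0.44  0.54  0.  ]
-55.1 [ 0.628 -0.155] [-0.41  0.56  0.  ]
-52.2 [ 0.634 -0.151] [-0.38  0.58  0.  ]
-49.4 [ 0.639 -0.146] [-0.35  0.6   0.  ]
-46.5 [ 0.644 -0.142] [-0.32  0.62  0.  ]
-43.7 [ 0.649 -0.137] [-0.29  0.63  0.  ]
-40.8 [ 0.654 -0.131] [-0.26  0.65  0.  ]
-38.0 [ 0.658 -0.126] [-0.23  0.66  0.  ]
-35.1 [ 0.663 -0.121] [-0.19  0.67  0.  ]
-32.3 [ 0.666 -0.115] [-0.16  0.68  0.  ]
-29.4 [ 0.67  -0.109] [-0.13  0.68  0.  ]
-26.6 [ 0.673 -0.103] [-0.09  0.69  0.  ]
-23.7 [ 0.676 -0.096] [-0.06  0.69  0.  ]
-20.9 [ 0.679 -0.09 ] [-0.02  0.7   0.  ]
-18.0 [ 0.681 -0.083] [ 0.01  0.7  -0.  ]
```

>>> play_rows:
  increments:
    - [0, [-0.6, 0.3, 0], [0, 0, 0]]
    - [0, [-0.6, 0.4, 0], [0, 0, 0]]
    - [0, [-0.6, 0.4, 0], [0, 0, 0]]
    - [0, [-0.6, 0.4, 0], [0, 0, 0]]
    - [0, [-0.55, 0.45, 0], [0, 0, 0]]
    - [0, [-0.5, 0.45, 0], [0, 0, 0]]
    - [0, [-0.5, 0.5, 0], [0, 0, 0]]
    - [0, [-0.5, 0.5, 0], [0, 0, 0]]
    - [0, [-0.45, 0.5, 0], [0, 0, 0]]
    - [0, [-0.45, 0.55, 0], [0, 0, 0]]
    - [0, [-0.4, 0.55, 0], [0, 0, 0]]
    - [0, [-0.4, 0.6, 0], [0, 0, 0]]
    - [0, [-0.35, 0.6, 0], [0, 0, 0]]
    - [0, [-0.3, 0.6, 0], [0, 0, 0]]
    - [0, [-0.3, 0.65, 0], [0, 0, 0]]
    - [0, [0, 0, 0], [0, 0, 0]]
    - [0, [0, 0, 0], [0, 0, 0]]

```text
time: 5.37
tool_pos: [0.6494, -0.1368, 0.0547]
tool_rot: [0.176, 0.984, -0.0, -0.0]
wrist_force: [0.0, -0.1, -0.1]
finger_gap: 0.0007
```

```bash
python3 - <<'E'
from h import *
b=save("wrist","pics/w2.png");a=save("top","pics/t2.png");s=save("scene","pics/s2.png")
cv2.imwrite("pics/c2.png",np.vstack([a[90:300,200:520],s[100:300,100:420]])[:,:,::-1])
o=ctrl.observe();print(o["tool_pos"],o["wrist_force"])
E
```

```text
[ 0.64913861 -0.13727186  0.05476956] [ 0.53318227  0.31716215 -0.50096797]
```

View pics/c2.png

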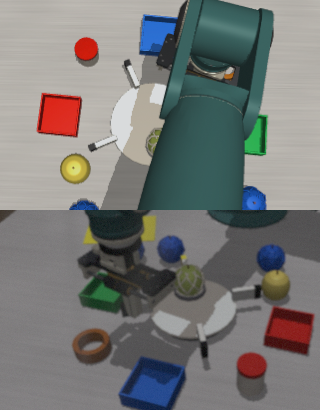

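View pics/w2.png

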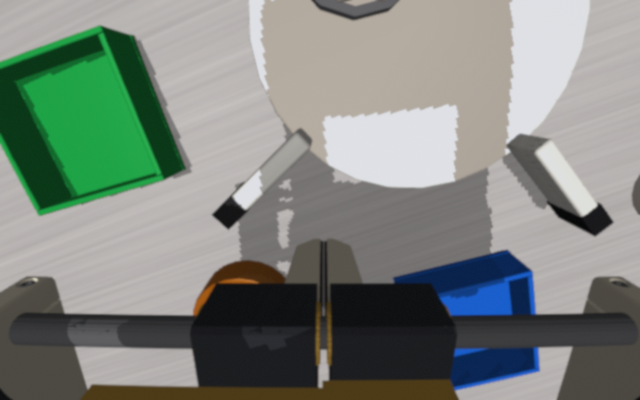

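```bash
python3 - <<'E'
from h import *
o=ctrl.observe();p=o["tool_pos"]
P=lambda uv,z:pix2plane("wrist",uv,z).round(4)
i,t=P((308,138),.062),P((236,218),.062); print("blade",i,t,np.degrees(np.arctan2(*(t-i)[1::-1])))
i,t=P((545,143),.062),P((605,215),.062); print("k1",i,t,np.degrees(np.arctan2(*(t-i)[1::-1])))
s=cv2.imread("pics/s2.png")
x,y=proj("scene",p+[0,0,-.011]).astype(int); print(x,y)
c=s[y-70:y+50,x-80:x+80]; c=cv2.resize(c,None,fx=5,fy=5,interpolation=2)
cv2.circle(c,(400,350),5,(0,0,255),1); cv2.imwrite("pics/c3.png",c)
E
```

```text
blade [ 0.5874 -0.1255  0.062 ] [ 0.6156 -0.181   0.062 ] -63.06450713441162
k1 [ 0.6345 -0.0048  0.062 ] [0.6895 0.0231 0.062 ] 26.897437757267525
236 214
```

View pics/c3.png

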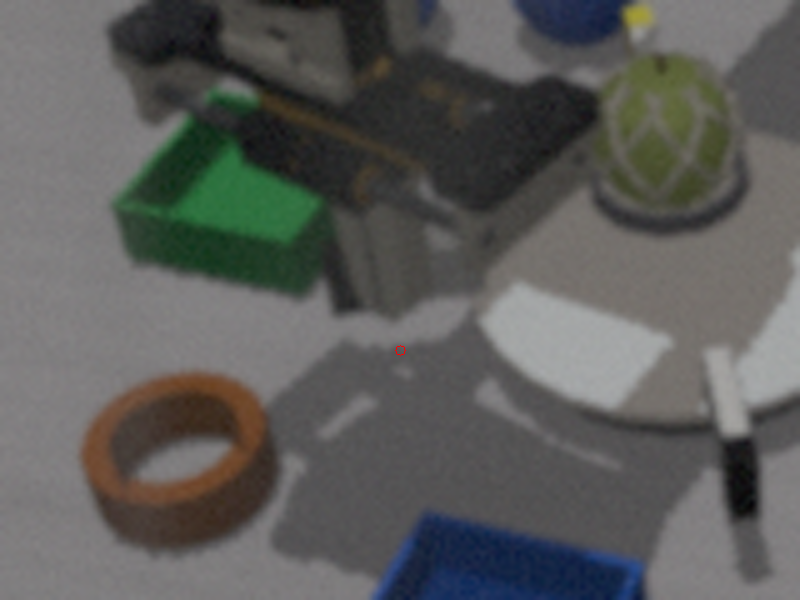

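```bash
python3 - <<'E'
from h import *
o=ctrl.observe();p=o["tool_pos"]
for z in (.044,.054,.064,.074): print(z,proj("scene",[p[0],p[1],z]).round(1), proj("wrist",[p[0],p[1],z]).round(1))
E
```

```text
0.044 [236.2 214.7] [326.6 231.9]
0.054 [235.5 211.3] [326.8 238.3]
0.064 [234.8 207.9] [327.  245.2]
0.074 [234.1 204.4] [327.2 252.9]
```

>>> play_rows:
  increments:
    - [0, [0, 0, -1.0], [0, 0, 0]]
    - [0, [0, 0, -1.0], [0, 0, 0]]
    - [0, [2.0, -1.2, 0], [0, 0, 0]]
    - [0, [2.0, -1.8, 0], [0, 0, 0]]
    - [0, [2.0, -1.8, 0], [0, 0, 0]]
    - [0, [1.2, -2.0, 0], [0, 0, 0]]
    - [0, [0, -0.6, 0], [0, 0, 0]]
    - [0, [0, 0, 0], [0, 0, 0]]
    - [0, [0, 0, 0], [0, 0, 0]]

```text
time: 6.27
tool_pos: [0.5567, -0.1817, 0.0758]
tool_rot: [0.177, 0.984, -0.0, 0.001]
wrist_force: [1.0, 0.1, 0.6]
finger_gap: 0.0005
```

>>> play_rows:
  increments:
    - [0, [0, 0, 0.8], [0, 0, 0]]
    - [0, [0, 0, 0.8], [0, 0, 0]]
    - [0, [0, 0, 0.8], [0, 0, 0]]
    - [0, [0, 0, 0.8], [0, 0, 0]]
    - [0, [0, 0, 0.6], [0, 0, 0]]
    - [0, [0, 0, 0.4], [0, 0, 0]]
    - [0, [0, 0, 0], [0, 0, 0]]
    - [0, [-0.6, 0.3, 0], [0, 0, 0]]
    - [0, [-0.6, 0.4, 0], [0, 0, 0]]
    - [0, [-0.6, 0.4, 0], [0, 0, 0]]
    - [0, [-0.6, 0.4, 0], [0, 0, 0]]
    - [0, [-0.55, 0.45, 0], [0, 0, 0]]
    - [0, [-0.5, 0.45, 0], [0, 0, 0]]
    - [0, [-0.5, 0.5, 0], [0, 0, 0]]
    - [0, [0, 0, 0], [0, 0, 0]]

```text
time: 7.52
tool_pos: [0.6043, -0.1674, 0.0327]
tool_rot: [0.176, 0.984, 0.0, 0.0]
wrist_force: [0.2, 0.1, 0.6]
finger_gap: 0.0004
```

```bash
python3 - <<'E'
from h import *
b=save("wrist","pics/w4.png");s=save("scene","pics/s4.png")
o=ctrl.observe();p=o["tool_pos"];print(p,o["wrist_force"])
x,y=proj("scene",p+[0,0,-.011]).astype(int)
c=s[y-80:y+70,x-60:x+140]
cv2.imwrite("pics/c4.png",np.vstack([cv2.resize(c,(500,375)),cv2.resize(b[:280],(500,219))])[:,:,::-1])
E
```

```text
[ 0.60339041 -0.16780146  0.03260496] [-0.46793484  0.07631501 -1.75214781]
```

View pics/c4.png

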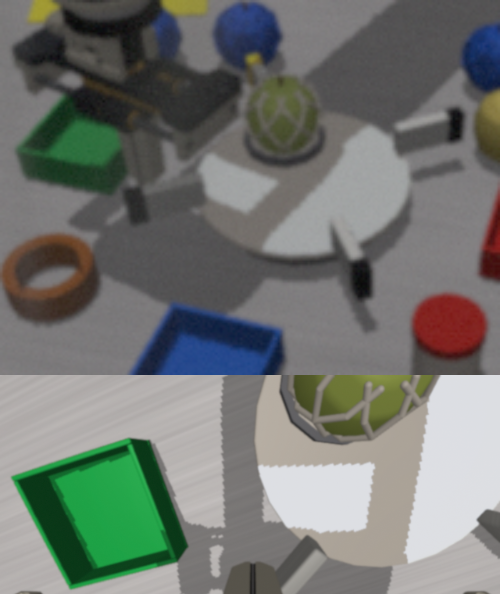

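>>> play_rows:
  increments:
    - [0, [-0.5, 0.5, 0], [0, 0, 0]]
    - [0, [-0.45, 0.5, 0], [0, 0, 0]]
    - [0, [-0.45, 0.55, 0], [0, 0, 0]]
    - [0, [-0.4, 0.55, 0], [0, 0, 0]]
    - [0, [-0.4, 0.6, 0], [0, 0, 0]]
    - [0, [-0.35, 0.6, 0], [0, 0, 0]]
    - [0, [-0.3, 0.6, 0], [0, 0, 0]]
    - [0, [-0.3, 0.65, 0], [0, 0, 0]]
    - [0, [-0.25, 0.65, 0], [0, 0, 0]]
    - [0, [-0.25, 0.65, 0], [0, 0, 0]]
    - [0, [0, 0, 0], [0, 0, 0]]

```text
time: 8.53
tool_pos: [0.6586, -0.1248, 0.0327]
tool_rot: [0.176, 0.984, 0.0, 0.0]
wrist_force: [0.5, 0.1, 0.7]
finger_gap: 0.0005
```

```bash
cat > ang.py <<'E'
# angles from the black/yellow arm tips seen in the top picture (visible ones)
from meas import *
def run(f):
    im=save("top",f); ax=np.array([.548,-.040]); h=cv2.cvtColor(im,cv2.COLOR_RGB2HSV)
    for nm,m in (("black",cv2.inRange(h,(0,0,0),(180,255,60))),("yellow",cv2.inRange(h,(22,170,120),(34,255,255)))):
        n,l,s,c=cv2.connectedComponentsWithStats(m)
        for i in range(1,n):
            p=pix2plane("top",c[i],.055)[:2]-ax; r=np.hypot(*p)
            if .135<r<.165 and 8<s[i,4]<90: print(nm,s[i,4],"r %.3f ang %.1f"%(r,np.degrees(np.arctan2(p[1],p[0]))))
    o=ctrl.observe(); d=o["tool_pos"][:2]-ax; print(o["time"],o["tool_pos"],"fing ang %.1f r %.3f"%(np.degrees(np.arctan2(d[1],d[0])),np.hypot(*d)),o["wrist_force"])
E
python3 -c "
from ang import *
run('pics/t5.png')"
```

```text
black 82 r 0.153 ang -30.6
black 35 r 0.154 ang 61.4
black 33 r 0.150 ang 151.4
8.5833 [ 0.65817247 -0.12523275  0.03269877] fing ang -37.7 r 0.139 [-0.27723277 -1.1846636   0.72623327]
```

>>> play_rows:
  increments:
    - [0, [-0.2, 0.65, 0], [0, 0, 0]]
    - [0, [-0.15, 0.7, 0], [0, 0, 0]]
    - [0, [-0.15, 0.7, 0], [0, 0, 0]]
    - [0, [-0.1, 0.7, 0], [0, 0, 0]]
    - [0, [-0.05, 0.7, 0], [0, 0, 0]]
    - [0, [0, 0.5, 0], [0, 0, 0]]
    - [0, [0, 0.4, 0], [0, 0, 0]]
    - [0, [0, 0.3, 0], [0, 0, 0]]
    - [0, [0, 0, 0], [0, 0, 0]]

```text
time: 9.33
tool_pos: [0.6802, -0.0839, 0.0328]
tool_rot: [0.176, 0.984, 0.0, 0.0]
wrist_force: [-0.1, 0.3, -0.1]
finger_gap: 0.0005
```

```bash
python3 -c "
from ang import *
run('pics/t6.png')"
```

```text
black 70 r 0.162 ang -8.0
black 35 r 0.153 ang 80.8
yellow 27 r 0.155 ang -97.9
9.3833 [ 0.68011685 -0.08420461  0.03275281] fing ang -18.5 r 0.139 [-0.57176915  0.03861313 -0.08804949]
```

>>> play_rows:
  increments:
    - [0, [0, 0.3, 0], [0, 0, 0]]
    - [0, [0, 0.3, 0], [0, 0, 0]]
    - [0, [0, 0.25, 0], [0, 0, 0]]
    - [0, [0, 0, 0], [0, 0, 0]]
    - [0, [0, -0.5, 0], [0, 0, 0]]
    - [0, [0, -1.0, 0], [0, 0, 0]]
    - [0, [0, -1.0, 0], [0, 0, 0]]
    - [0, [0, 0, -1.0], [0, 0, 0]]
    - [0, [0, 0, -2.0], [0, 0, 0]]
    - [0, [0, 0, -3.0], [0, 0, 0]]
    - [0, [0, 0, -3.0], [0, 0, 0]]
    - [0, [0, 0, -3.0], [0, 0, 0]]
    - [0, [0, 0, -2.0], [0, 0, 0]]
    - [0, [0, 0, 0], [0, 0, 0]]
    - [0, [0, 0, 0], [0, 0, 0]]
    - [0, [0, 0, 0], [0, 0, 0]]

```text
time: 10.72
tool_pos: [0.6739, -0.1002, 0.1723]
tool_rot: [0.177, 0.984, 0.0, -0.0]
wrist_force: [0.2, -0.0, -0.2]
finger_gap: 0.0005
```

```bash
python3 -c "
from ang import *
run('pics/t7.png'); s=save('scene','pics/s7.png')
a=cv2.imread('pics/t7.png'); cv2.imwrite('pics/c7.png',np.hstack([a[90:320,200:500],s[90:320,120:440,::-1]]))"
```

```text
black 9 r 0.143 ang -27.1
black 15 r 0.152 ang 85.7
10.7667 [ 0.67378251 -0.10013219  0.17171483] fing ang -25.6 r 0.139 [ 0.46125459  0.39123358 -0.13543473]
```

View pics/c7.png

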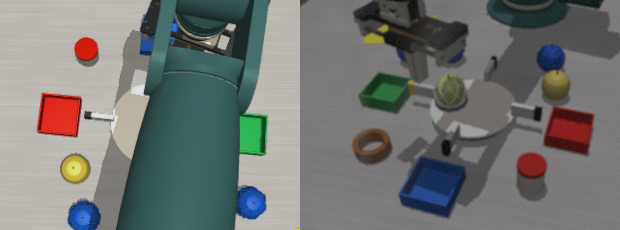

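```bash
python3 -c "
from station import ctrl
print(ctrl.hand_in())"
```

```text
the job is handed in; nothing more can be done
None
```

I turned the turntable about 61° counter-clockwise by pushing one black-tipped arm with the closed fingers. I then backed off, lifted clear and handed the job in at about 10.8 s.

- **Failed first push:** the closed fingertips turned out to be roughly 15–20 mm higher than I had worked out from `ctrl.tips_ahead`. They passed over the arm without turning the table or touching anything noticeable. I went back and repeated the push 22 mm lower, and that worked.
- **Final angle:** in the last top picture the black arm opposite the yellow one points at 85.7°, so the yellow arm points at about −94.3°. The middle of the green tray is at about −95°, well inside the 10° allowed. The robot's arm hid the yellow tip in that picture, so this rests on the opposite arm, whose tip was partly in shadow. In the picture before the last 8.5 mm push, the yellow tip was seen directly at −97.9°.
- **Pear and loose items:** the last scene picture shows the pear upright in its seat. By eye, the tape roll, tin and spare pear are where they started; I did not measure their positions again.
- **Contact at the end:** the wrist force was within sensor noise and the tool was about 0.17 m up, clear of everything.

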